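# Set the leather dies on their blanks

### The job

Set up the punching job: stand each of the four handled cutting dies, edge down, on the rough-cut leather blank of its own shape and size on the white board. Centre every die and turn the rectangular and round-ended ones in line with their blanks (either way round), so that leather shows along the whole edge. Set the dies down rather than dropping them, leave them standing free, and do not disturb the thread spool or the mallet.

Things in the scene. Friction and masses are not known exactly. Their poses are not given: they have to be found in the camera images.
- round_die: The larger round cutting die, outline a circle of 68 mm diameter, about 0.5 kg. Stands edge down on a 3 mm green mat. Steel strip 4 mm thick, 22 mm high, its lower rim the cutting edge; two dark legs rise from its ends along x to a central square post, 24 x 24 mm, sides parallel to x and y, plain flanks 50 to 95 mm (its top) above the edge: grip there. Origin: centre, at the cutting edge; z up; x runs through the two legs.
- disc_die: The smaller round cutting die, outline a circle of 38 mm diameter, about 0.4 kg. Stands edge down on a 3 mm green mat. Steel strip 4 mm thick, 22 mm high, its lower rim the cutting edge; two dark legs rise from its ends along x to a central square post, 24 x 24 mm, sides parallel to x and y, plain flanks 50 to 95 mm (its top) above the edge: grip there. Origin: centre, at the cutting edge; z up; x runs through the two legs.
- oblong_die: The rectangular cutting die, outline 76 x 50 mm with slightly rounded corners, about 0.5 kg. Stands edge down on a 3 mm green mat. Steel strip 4 mm thick, 22 mm high, its lower rim the cutting edge; two dark legs rise from its ends along x to a central square post, 24 x 24 mm, sides parallel to x and y, plain flanks 50 to 95 mm (its top) above the edge: grip there. Origin: centre, at the cutting edge; z up; x along the 76 mm side.
- tag_die: The round-ended (stadium-shaped) cutting die, outline 84 x 36 mm with half-round ends, about 0.5 kg. Stands edge down on a 3 mm green mat. Steel strip 4 mm thick, 22 mm high, its lower rim the cutting edge; two dark legs rise from its ends along x to a central square post, 24 x 24 mm, sides parallel to x and y, plain flanks 50 to 95 mm (its top) above the edge: grip there. Origin: centre, at the cutting edge; z up; x along the 84 mm length.
- round_blank: Round rough-cut blank, 96 mm diameter, for the larger round die. Fixed piece of maroon leather, 3 mm thick, lying flat on a fixed white board 12 mm thick and 310 mm square, so its top is 15 mm above the bench. Origin: centre of its underside; z up. 
- disc_blank: Small round rough-cut blank, 66 mm diameter, for the smaller round die. Fixed piece of maroon leather, 3 mm thick, lying flat on a fixed white board 12 mm thick and 310 mm square, so its top is 15 mm above the bench. Origin: centre of its underside; z up. 
- oblong_blank: Rectangular rough-cut blank, 104 x 78 mm, for the rectangular die. Fixed piece of maroon leather, 3 mm thick, lying flat on a fixed white board 12 mm thick and 310 mm square, so its top is 15 mm above the bench. Origin: centre of its underside; z up. x along the 104 mm side.
- tag_blank: Round-ended rough-cut blank, 112 x 64 mm with half-round ends, for the round-ended die. Fixed piece of maroon leather, 3 mm thick, lying flat on a fixed white board 12 mm thick and 310 mm square, so its top is 15 mm above the bench. Origin: centre of its underside; z up. x along the 112 mm length.
- spool: Bystander: spool of orange thread standing on end on the bench between board and mat, 42 mm diameter, 48 mm high. Origin: centre of its underside.
- mallet: Bystander: white nylon mallet lying on the bench beyond the board and mat; head 54 mm diameter, 85 mm long, dark wooden handle about 175 mm long to its -y side. Origin: under the middle of the head. Further to its -y side stands a fixed clear jar of offcuts, 112 mm wide, 135 mm high.

How it is judged:
By the outcome, as a careful person would: the job done as asked, in the order asked, and still so for the second after the job is handed in, with the robot touching nothing.
It also fails if it takes over 104 s, if anything falls off the work surface, if the arm or the gripper's body presses on something with over 40 N, if the wrist force passes 120 N, or if a joint passes its speed limit or range.

### The arm

A 7-joint arm with a two-finger parallel gripper is mounted at the origin on the work surface. World frame = base frame: x ahead of the robot, y to its left, z up, the work surface at z = 0. Lengths are in mm, angles in rad, forces in N, time in s.
With the tool pointing down it reaches from about 400 to 875 mm from the base axis. Payload 4.4 kg.
Tool frame: the origin (TCP) lies at the very end of the fingers, on their centre line; the grasp point (between the pads) lies 19 mm behind it; z points along the fingers, y is the direction in which the jaws open and shut (so a half turn about z gives the same grasp; the last joint's range is limited). The gripper opens to 85 mm and grips with 20 to 120 N. Pads are 22 mm wide; open, the fingers measure 114 mm over their backs; the gripper's body (76 mm by 85 mm) begins 54 mm behind the grasp point. The pads swing forward as they close: fully open they stand 13 mm farther back than shut.
Start: joints at [-1.32, 0.628, 0.038, 1.517, -0.027, 0.996, -0.02], TCP at [202.469, 617.676, 231.313] pointing down, gripper open.
Joint ranges: [-3.06, 3.06], [-0.37, 2.12], [-1.25, 1.32], [0.18, 2.47], [-1.1, 4.24], [0.23, 1.98], [-2.94, 2.94]. Speed limits (rad/s): [2.57, 2.57, 3.14, 3.14, 3.14, 3.14, 3.14].

### API

Orientations are given as [roll, pitch, yaw] about the fixed x, y, z axes, in that order (R = Rz(yaw) Ry(pitch) Rx(roll)).
In Python, from cell import ctrl, eyes gives the robot as it stands.
- The arm moves only by the tool move_arm, never from a script. Its argument "increments" is a list of rows, each a list of 6 numbers: the shift along the tool's x, y, z in cm, then the turn, a rotation vector about the tool's x, y, z in degrees. In form: [[x, y, z, wx, wy, wz], ...]. A call has 1 to 20 rows; each row is the pose to reach, as a shift and turn from the pose commanded when the call began, along the tool's axes at that moment; what a row does not reach only later rows make up. A row lasts 1/10 s, in which the tool goes at most 50 mm and 8.59 degrees, less where a joint would pass 70% of its speed; a pose out of reach is approached as far as the arm can. A call with a gripper value outside its range is refused whole. "grip" is the opening, from -1 (shut) to 1 (fully open), set as the call begins (left out, the last holds). The fingers move at their own pace and stop on an object; the grip force is fixed at half the most. Time passes only in rows, so rows that repeat a pose let the fingers close. It gives the time, the measured TCP pose, the force and the opening at its end, in the units of the state.
- ctrl.read_state(): the state, without advancing time (a new reading comes with each control period).
- eyes.get_image(name): name is "scene" or "top"; returns the picture (384x512x3 uint8, red, green, blue); there is no depth.
- eyes.calibration(name): a dict with "fx", "fy", "cx", "cy" (pixels), "dist" ([k1, k2, p1, p2, k3] as OpenCV has them; the pictures are not rectified), "pose" (4x4, takes a point from camera to world coordinates). Camera axes: x right, y up, looking along -z (the intrinsics and any distortion apply to the point x, -y, -z); pixel columns grow to the right and rows downward; lengths in mm; the calibration is good to about 2 mm. A picture is of the moment at which its call begins. calibration takes no time and is no camera call.
- ctrl.finish_job(): hands the job in, once; it reports no verdict.
The state is a dict: "clock": time; "qpos": joint angles; "qd": joint speeds; "tau": joint torques, N m; "eef_pos": TCP position; "tool_rot": TCP orientation; "force": force on the tool from outside, world axes, zero at the start; "torque": the same for the moment, N m; "width": finger opening in mm.
Only numpy, scipy, OpenCV 4.12 (cv2) and the standard library are available. Lean on these libraries where they do the work, as an engineer would, in place of code of your own. Each camera call takes 0.05 s, during which the arm holds its last target. There are 200 camera calls.

## Working session

There is one attempt and no reset: what is moved stays moved. The work goes in short steps, Python scripts to look and compute and a tool call to move; the robot and the scene stay as the last step left them, time stands still between calls to the robot, and variables do not carry over. Pictures are saved under pics/ and viewed, about 12 in all and at most 16, crops included, and the job is handed in when it is done.

Besides the shell and the picture viewer there is one more tool, called in YAML: its name, and indented under it one key for each argument. move_arm: Moves the arm, as the interface text tells. Its arguments: {"type":"object","properties":{"increments":{"type":"array","items":{"type":"array","items":{"type":"number"}}},"grip":{"type":"number"}},"required":["increments"]}

```bash
mkdir -p pics; ls
python3 - <<'E'
from cell import ctrl, eyes
import cv2
s=ctrl.read_state(); print(s)
for n in("scene","top"):
    im=eyes.get_image(n); cv2.imwrite(f"pics/{n}0.png",im[:,:,::-1])
    c=eyes.calibration(n); print(n,c)
E
```

```text
pics
{'clock': 0.0, 'qpos': array([-1.3198222 ,  0.62933208,  0.03844183,  1.51835622, -0.02698592,
        0.99631215, -0.01999578]), 'qd': array([-0.00123989,  0.00022668, -0.00015   ,  0.00056615,  0.00053656,
       -0.00030573,  0.00019599]), 'tau': array([-1.20133723e-04, -5.63413918e+01,  1.22587558e+00, -1.93439144e+01,
        1.09224563e-02,  1.04842635e-02,  3.90896915e-06]), 'eef_pos': array([202.25913756, 617.07611162, 230.4019688 ]), 'tool_rot': array([-3.13970322e+00,  3.58176544e-05,  2.82483081e+00]), 'force': array([ 0.42664989,  0.86237466, -1.00411959]), 'torque': array([-0.04415863, -0.04036638,  0.02086902]), 'width': 85.32238522254482}
scene {'fx': 439.6370318876122, 'fy': 439.6370318876122, 'cx': 253.94767131824756, 'cy': 189.54703782096993, 'dist': array([0.01396256, 0.        , 0.        , 0.        , 0.        ]), 'pose': array([[ 8.77579653e-01, -3.38564210e-01,  3.39452835e-01,
         9.21622967e+02],
       [ 4.79238220e-01,  6.39549242e-01, -6.01088592e-01,
        -5.67285567e+02],
       [-1.35897192e-02,  6.90181891e-01,  7.23508312e-01,
         7.10120550e+02],
       [ 0.00000000e+00,  0.00000000e+00,  0.00000000e+00,
         1.00000000e+00]])}
top {'fx': 432.8269783443292, 'fy': 432.8269783443292, 'cx': 255.7870247456546, 'cy': 185.233823024801, 'dist': array([-0.07577727,  0.        ,  0.        ,  0.        ,  0.        ]), 'pose': array([[ 5.36632852e-03,  9.97171432e-01, -7.49689100e-02,
         5.18937445e+02],
       [-9.99976887e-01,  5.66416338e-03,  3.76072457e-03,
        -1.97718566e+01],
       [ 4.17472326e-03,  7.49469960e-02,  9.97178780e-01,
         1.11826264e+03],
       [ 0.00000000e+00,  0.00000000e+00,  0.00000000e+00,
         1.00000000e+00]])}
```

View pics/top0.png

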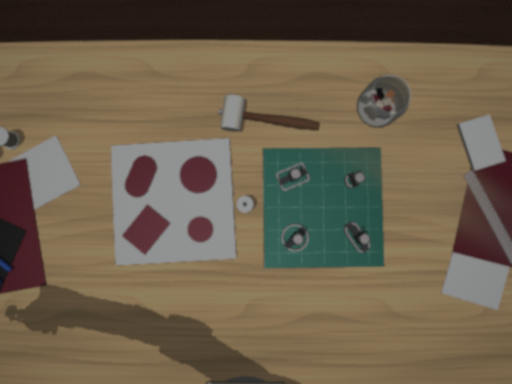

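View pics/scene0.png

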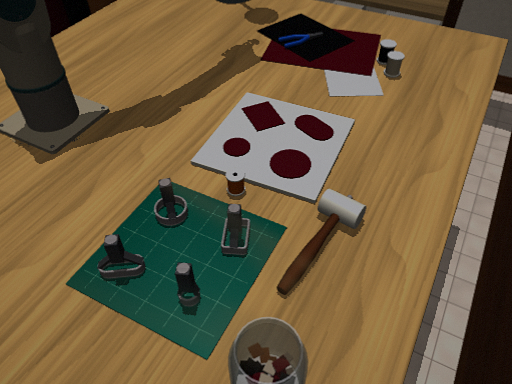

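The top view shows the board at about (112–236, 140–264) with its four maroon blanks. The mat is at (263–383, 148–268) with the dies at about (293,177), (356,179), (295,239) and (359,237). The spool is at (245,204), the mallet head at (233,112) and the jar at (383,101). The scene view agrees: the rectangular and disc dies are nearest the camera, and no arm is in the way.

```bash
cat > h.py <<'E'
import numpy as np, cv2
from cell import ctrl, eyes
CAL={n:eyes.calibration(n) for n in("scene","top")}
def K(c): return np.array([[c["fx"],0,c["cx"]],[0,c["fy"],c["cy"]],[0,0,1.]])
def toworld(n,px,z):
    "pixels (N,2) -> world points on plane z"
    c=CAL[n]; u=cv2.undistortPoints(np.float64(px).reshape(-1,1,2),K(c),c["dist"])[:,0]
    d=np.c_[u[:,0],-u[:,1],-np.ones(len(u))]@c["pose"][:3,:3].T; o=c["pose"][:3,3]
    return o+d*((z-o[2])/d[:,2])[:,None]
def topix(n,P):
    c=CAL[n]; P=(np.float64(P).reshape(-1,3)-c["pose"][:3,3])@c["pose"][:3,:3]
    return cv2.projectPoints(P*[1,-1,-1],np.zeros(3),np.zeros(3),K(c),c["dist"])[0][:,0]
def grab(n,save=None):
    im=eyes.get_image(n)
    if save: cv2.imwrite(f"pics/{save}.png",im[:,:,::-1])
    return im
def crop(im,x0,y0,w,h,k,name):
    cv2.imwrite(f"pics/{name}.png",cv2.resize(im[y0:y0+h,x0:x0+w,::-1],None,fx=k,fy=k,interpolation=cv2.INTER_CUBIC))
def rect(P):
    (c,s,a)=cv2.minAreaRect(np.float32(P[:,:2])); 
    if s[0]<s[1]: s=s[::-1]; a+=90
    return np.round(c,1),np.round(s,1),round((a+90)%180-90,1)
def blobs(mask,amin): 
    cs,_=cv2.findContours(mask.astype(np.uint8),cv2.RETR_EXTERNAL,cv2.CHAIN_APPROX_NONE)
    return [c[:,0] for c in cs if cv2.contourArea(c)>amin]
E
python3 - <<'E'
from h import *
top=cv2.imread("pics/top0.png")[:,:,::-1]
up=4
def analyse(x0,y0,w,h,f,amin,z):
    big=cv2.resize(top[y0:y0+h,x0:x0+w],None,fx=up,fy=up,interpolation=cv2.INTER_CUBIC).astype(int)
    for c in blobs(f(big),amin):
        px=(c+.5)/up-.5+[x0,y0]; W=toworld("top",px,z)
        M=cv2.moments(np.float32(W[:,:2]).reshape(-1,1,2)); cen=np.array([M['m10'],M['m01']])/M['m00']
        th=.5*np.degrees(np.arctan2(2*M['mu11'],M['mu20']-M['mu02']))
        print(px.mean(0).round(1),"cen",cen.round(1),"axis",th.round(1),"rect",*rect(W))
print("blanks z15"); analyse(112,142,120,120,lambda b:(b[...,0]>b[...,1]+35)&(b[...,1]<110),1500,15)
print("post tops z98"); analyse(262,147,122,122,lambda b:(b.min(2)>105)&(b.max(2)-b.min(2)<30),60,98)
print("die all z25"); analyse(264,149,119,119,lambda b:(b[...,1]-b[...,0]<25),400,25)
crop(top,260,145,128,128,4.6,"mat0")
sc=cv2.imread("pics/scene0.png")[:,:,::-1]; crop(sc,65,170,225,150,3.5,"mats0")
E
```

```text
blanks z15
[199.9 229. ] cen [489.8 117.6] axis -57.5 rect [489.9 117.5] [57.3 57. ] -89.6
[145.7 229.1] cen [488.3 256.1] axis -37.7 rect [488.3 256.1] [96.9 70.7] -38.3
[197.9 174.3] cen [629.5 124.7] axis -89.1 rect [629.5 124.9] [87.1 86.9] 73.7
[140.4 175.8] cen [624.4 273.2] axis -21.8 rect [624.5 273.2] [102.9  56.4] -22.1
post tops z98
[297.7 238.9] cen [ 469.8 -122.6] axis 34.7 rect [ 469.6 -122.5] [19.3 18.8] 0.2
[364.4 238.5] cen [ 471.  -280.5] axis -12.8 rect [ 471.1 -280.4] [18.2 16.7] -0.5
[359.3 177.1] cen [ 616.4 -270. ] axis 72.3 rect [ 616.4 -270.4] [16.8 16.2] -0.7
[295.3 173.2] cen [ 624.8 -117.1] axis 43.2 rect [ 625.  -117.1] [18.4 17.9] -89.7
die all z25
[324.9 266.8] cen [ 396.9 -234.1] axis -89.6 rect [ 397.8 -198. ] [293.    5.7] -90.0
[294.7 237.2] cen [ 470.8 -122.5] axis -87.2 rect [ 470.5 -122.3] [71.8 70.8] -89.8
[357.3 236.6] cen [ 472.1 -281. ] axis 37.3 rect [ 473.8 -282.2] [87.3 49.5] 34.8
[263.9 242.6] cen [445.1 -45.2] axis 0.6 rect [457.8 -45.9] [125.7   3.1] 0.3
[354.4 178.6] cen [ 619.4 -274.7] axis -64.6 rect [ 620.  -274.9] [57.9 39.2] -63.5
[292.5 176.4] cen [ 624.4 -117.1] axis -66.4 rect [ 624.3 -117.3] [81.7 55.1] -66.0
[376.  181.8] cen [ 643.7 -332.4] axis 8.0 rect [ 583.2 -314.9] [229.4  64.3] -0.9
```

View pics/mat0.png

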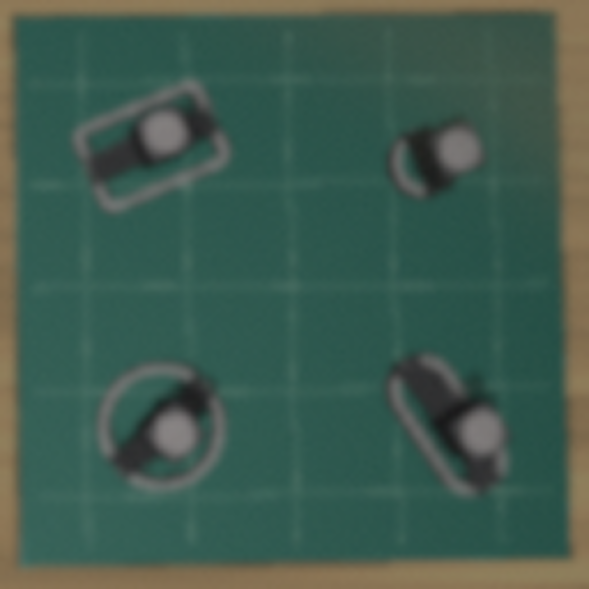

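View pics/mats0.png

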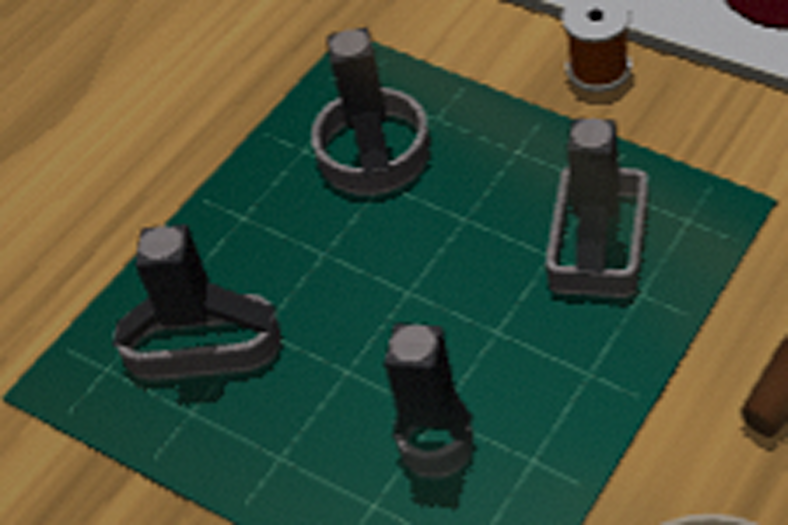

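The zoomed crops show the axes of three dies clearly: the rectangle at about −66°, the tag at about 36° and the round die's legs at about −43°. The small disc die is ambiguous, so I'll zoom in on it. Next is a small planner that converts targets into increments, starting with the rectangle.

```bash
cat > plan.py <<'E'
"plan.py x y z yaw : increments (cm,deg) from commanded pose; saves the new commanded pose (rounded)"
import sys,json,os,numpy as np
f="cmd.json"; c=json.load(open(f)) if os.path.exists(f) else [202.469,617.676,231.313,161.85]
tg=[c[i] if a=="-" else float(a) for i,a in enumerate(sys.argv[1:5])]
p=np.radians(c[3]); d=np.array(tg)-c; d[3]=(d[3]+180)%360-180
X=np.array([np.cos(p),np.sin(p)]);Y=np.array([np.sin(p),-np.cos(p)])
inc=np.round([d[:2]@X/10,d[:2]@Y/10,-d[2]/10,-d[3]],2)
n=X*inc[0]*10+Y*inc[1]*10
json.dump([c[0]+n[0],c[1]+n[1],c[2]-inc[2]*10,c[3]-inc[3]],open(f,"w"))
print("inc x,y,z,wz:",inc, "from",np.round(c,1))
E
python3 plan.py 624.8 -117.1 150 114
python3 - <<'E'
from h import *
s=cv2.imread("pics/scene0.png")[:,:,::-1]; t=cv2.imread("pics/top0.png")[:,:,::-1]
a=cv2.resize(s[258:313,168:208],None,fx=10,fy=10,interpolation=cv2.INTER_CUBIC)
b=cv2.resize(t[165:205,340:378],None,fx=10,fy=10,interpolation=cv2.INTER_CUBIC)
o=np.zeros((550,790,3),np.uint8); o[:,:400]=a; o[:400,410:]=b
o=np.clip(o.astype(int)*2,0,255).astype(np.uint8)
cv2.imwrite("pics/disc0.png",o[:,:,::-1])
print(topix("top",[[616.4,-270,z] for z in(3,25,53,98)]).round(1))
E
```

```text
inc x,y,z,wz: [-63.02 -56.67   8.13  47.85] from [202.5 617.7 231.3 161.8]
[[350.5 180.5]
 [352.4 179.8]
 [355.  178.8]
 [359.3 177.1]]
```

View pics/disc0.png

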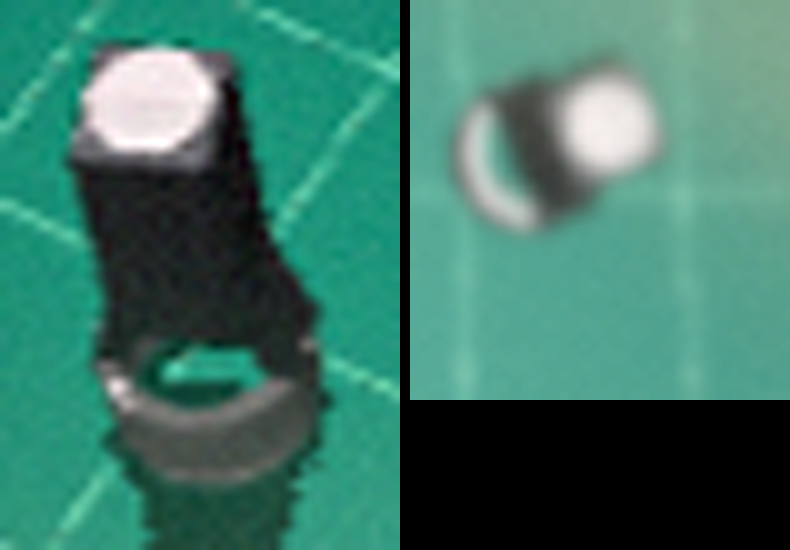

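The zoom shows the disc die's post top with corners near (95,50), (235,55), (215,168) and (72,160) in the left panel. The leg edge in the top view runs (500,105)→(545,205), so its axis is about 24°. Now I'll move to the rectangle.

Run:
```python
from h import *
p=(np.array([[95,50],[235,55],[215,168],[72,160]])+.5)/10-.5+[168,258]
W=toworld("scene",p,98)[:,:2]; print("disc post",W.mean(0).round(1))
for i in range(4):
    d=W[(i+1)%4]-W[i]; print(np.linalg.norm(d).round(1),np.degrees(np.arctan2(d[1],d[0])).round(1))
# scene-view post tops of the others for a cross-check
s=cv2.imread("pics/scene0.png")[:,:,::-1].astype(int)
m=(s.min(2)>85)&(s.max(2)-s.min(2)<30); m[:170]=0; m[320:]=0; m[:,:70]=0; m[:,290:]=0
for c in blobs(m,40): print(c.mean(0).round(1),toworld("scene",c.mean(0),98)[0].round(1))
```

```text
disc post [ 617.  -270.7]
23.5 25.6
21.9 -64.2
23.6 -155.6
21.4 115.5
[182.5 267.5] [ 615.4 -269.9   98. ]
[110.5 238.8] [ 470.  -280.1   98. ]
[233.7 207.6] [ 623.4 -116.9   98. ]
[164.3 181.8] [ 468.6 -122.7   98. ]
[256.4 177.4] [622.8 -27.2  98. ]
```

move_arm:
  increments:
    - [-63.02, -56.67, 8.13, 0, 0, 47.85]
    - [-63.02, -56.67, 8.13, 0, 0, 47.85]
    - [-63.02, -56.67, 8.13, 0, 0, 47.85]
    - [-63.02, -56.67, 8.13, 0, 0, 47.85]
    - [-63.02, -56.67, 8.13, 0, 0, 47.85]
    - [-63.02, -56.67, 8.13, 0, 0, 47.85]
    - [-63.02, -56.67, 8.13, 0, 0, 47.85]
    - [-63.02, -56.67, 8.13, 0, 0, 47.85]
    - [-63.02, -56.67, 8.13, 0, 0, 47.85]
    - [-63.02, -56.67, 8.13, 0, 0, 47.85]
    - [-63.02, -56.67, 8.13, 0, 0, 47.85]
    - [-63.02, -56.67, 8.13, 0, 0, 47.85]
    - [-63.02, -56.67, 8.13, 0, 0, 47.85]
    - [-63.02, -56.67, 8.13, 0, 0, 47.85]
    - [-63.02, -56.67, 8.13, 0, 0, 47.85]
    - [-63.02, -56.67, 8.13, 0, 0, 47.85]
    - [-63.02, -56.67, 8.13, 0, 0, 47.85]
    - [-63.02, -56.67, 8.13, 0, 0, 47.85]
    - [-63.02, -56.67, 8.13, 0, 0, 47.85]
    - [-63.02, -56.67, 8.13, 0, 0, 47.85]
  grip: 1

```text
clock: 2.1
eef_pos: [624.0, -115.3, 149.5]
tool_rot: [-3.141, -0.002, 1.991]
force: [-0.7, -0.4, -0.1]
width: 85.4
```

Both cameras agree within about 1.5 mm, and the disc axis is about 25°. Descending on the rectangle.

move_arm:
  increments:
    - [0, 0, 2, 0, 0, 0]
    - [0, 0, 4, 0, 0, 0]
    - [0, 0, 6, 0, 0, 0]
    - [0, 0, 7.5, 0, 0, 0]
    - [0, 0, 8.5, 0, 0, 0]
    - [0, 0, 9, 0, 0, 0]
    - [0, 0, 9, 0, 0, 0]

```text
clock: 2.8
eef_pos: [624.5, -116.7, 59.7]
tool_rot: [-3.141, -0.001, 1.99]
force: [-1.3, 0.2, 0.2]
width: 86.0
```

move_arm:
  increments:
    - [0, 0, 0, 0, 0, 0]
    - [0, 0, 0, 0, 0, 0]
    - [0, 0, 0, 0, 0, 0]
    - [0, 0, 0, 0, 0, 0]
    - [0, 0, 0, 0, 0, 0]
    - [0, 0, 0, 0, 0, 0]
    - [0, 0, 0, 0, 0, 0]
    - [0, 0, 0, 0, 0, 0]
  grip: -1

```text
clock: 3.6
eef_pos: [624.9, -117.3, 60.4]
tool_rot: [3.141, 0.0, 1.99]
force: [-1.0, 0.4, 5.9]
width: 23.2
```

```bash
python3 plan.py - - 60 -; python3 plan.py - - 190 -; python3 plan.py 488.3 256.1 190 142
```

```text
inc x,y,z,wz: [ 0.  0.  9. -0.] from [ 624.8 -117.1  150.   114. ]
inc x,y,z,wz: [  0.   0. -13.  -0.] from [ 624.8 -117.1   60.   114. ]
inc x,y,z,wz: [ 39.65   2.71   0.   -28.  ] from [ 624.8 -117.1  190.   114. ]
```

move_arm:
  increments:
    - [0, 0, -0.5, 0, 0, 0]
    - [0, 0, -1.5, 0, 0, 0]
    - [0, 0, -3, 0, 0, 0]
    - [0, 0, -5, 0, 0, 0]
    - [0, 0, -7, 0, 0, 0]
    - [0, 0, -9, 0, 0, 0]
    - [0, 0, -11, 0, 0, 0]
    - [0, 0, -12.5, 0, 0, 0]
    - [0, 0, -13, 0, 0, 0]

```text
clock: 4.5
eef_pos: [625.8, -117.4, 192.7]
tool_rot: [3.138, 0.002, 1.99]
force: [0.8, -0.1, -4.3]
width: 23.3
```

move_arm:
  increments:
    - [1, 0.07, 0, 0, 0, -1]
    - [3, 0.2, 0, 0, 0, -2]
    - [6, 0.4, 0, 0, 0, -4]
    - [9, 0.6, 0, 0, 0, -6]
    - [12, 0.8, 0, 0, 0, -9]
    - [15, 1.0, 0, 0, 0, -11]
    - [18, 1.2, 0, 0, 0, -13]
    - [21, 1.4, 0, 0, 0, -15]
    - [24, 1.6, 0, 0, 0, -18]
    - [27, 1.8, 0, 0, 0, -20]
    - [30, 2.0, 0, 0, 0, -22]
    - [33, 2.2, 0, 0, 0, -24]
    - [36, 2.4, 0, 0, 0, -26]
    - [38, 2.6, 0, 0, 0, -27]
    - [39.2, 2.7, 0, 0, 0, -28]
    - [39.65, 2.71, 0, 0, 0, -28]
    - [39.65, 2.71, 0, 0, 0, -28]
    - [39.65, 2.71, 0, 0, 0, -28]

```text
clock: 6.3
eef_pos: [488.5, 254.6, 189.9]
tool_rot: [-3.141, 0.001, 2.477]
force: [0.8, 0.2, -5.2]
width: 23.5
```

Run:
```python
from h import *
print({k:v for k,v in ctrl.read_state().items() if k in("clock","eef_pos","tool_rot","force")})
t=grab("top","t1"); s=grab("scene","s1")
o=np.zeros((420,800,3),np.uint8)
a=cv2.resize(s[90:210,190:370],None,fx=2.5,fy=2.5,interpolation=cv2.INTER_CUBIC);o[:300,:450]=a
b=cv2.resize(t[130:270,105:221],None,fx=3,fy=3,interpolation=cv2.INTER_CUBIC);o[:420,452:800]=b
cv2.imwrite("pics/chk1.png",o[:,:,::-1])
```

```text
{'clock': 6.3, 'eef_pos': array([488.52198718, 254.62991375, 189.85222853]), 'tool_rot': array([-3.14058127e+00,  6.82365404e-04,  2.47662222e+00]), 'force': array([ 0.77806378,  0.22304034, -5.16865041])}
```

View pics/chk1.png

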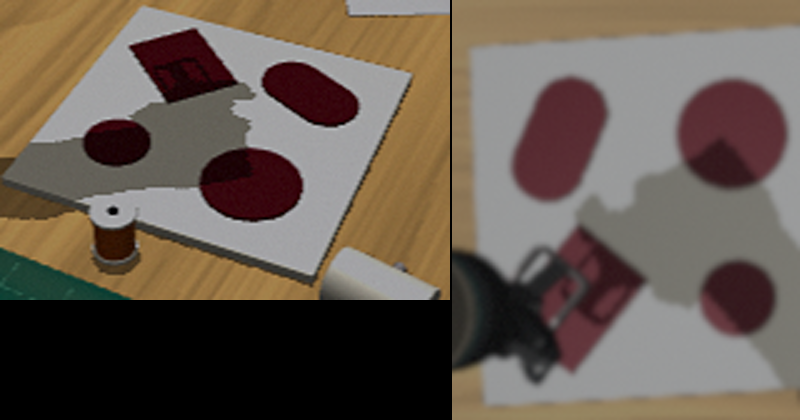

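The top crop shows the held rectangle with its rim parallel to the blank, leaning outward only because of its height. The scene crop shows just its shadow. Lowering now.

move_arm:
  increments:
    - [0, 0, 1, 0, 0, 0]
    - [0, 0, 3, 0, 0, 0]
    - [0, 0, 5, 0, 0, 0]
    - [0, 0, 7, 0, 0, 0]
    - [0, 0, 9, 0, 0, 0]
    - [0, 0, 10.3, 0, 0, 0]
    - [0, 0, 11.0, 0, 0, 0]
    - [0, 0, 11.4, 0, 0, 0]
    - [0, 0, 11.5, 0, 0, 0]
    - [0, 0, 11.55, 0, 0, 0]
    - [0, 0, 11.6, 0, 0, 0]
    - [0, 0, 11.6, 0, 0, 0]

```text
clock: 7.6
eef_pos: [488.5, 256.3, 74.5]
tool_rot: [3.141, 0.0, 2.478]
force: [0.1, -0.8, -4.4]
width: 23.4
```

move_arm:
  increments:
    - [0, 0, 0.05, 0, 0, 0]
    - [0, 0, 0.1, 0, 0, 0]
    - [0, 0, 0.15, 0, 0, 0]
    - [0, 0, 0.15, 0, 0, 0]

```text
clock: 8.0
eef_pos: [488.2, 256.1, 72.5]
tool_rot: [-3.142, -0.0, 2.478]
force: [0.7, 0.0, -4.7]
width: 23.4
```

move_arm:
  increments:
    - [0, 0, 0.05, 0, 0, 0]
    - [0, 0, 0.1, 0, 0, 0]
    - [0, 0, 0.1, 0, 0, 0]

```text
clock: 8.3
eef_pos: [488.2, 256.1, 72.4]
tool_rot: [3.141, -0.0, 2.478]
force: [-3.3, -1.5, 5.3]
width: 23.3
```

The force shows contact. Release, rise and go to the tag die.

move_arm:
  increments:
    - [0, 0, 0, 0, 0, 0]
    - [0, 0, 0, 0, 0, 0]
    - [0, 0, 0, 0, 0, 0]
    - [0, 0, 0, 0, 0, 0]
    - [0, 0, -1, 0, 0, 0]
    - [0, 0, -3, 0, 0, 0]
    - [0, 0, -6, 0, 0, 0]
    - [0, 0, -8.35, 0, 0, 0]
    - [0, 0, -8.35, 0, 0, 0]
  grip: 1

```text
clock: 9.2
eef_pos: [490.5, 257.2, 158.7]
tool_rot: [3.135, 0.003, 2.478]
force: [-0.3, 0.4, 0.0]
width: 85.5
```

```bash
python3 plan.py - - 155 -; python3 plan.py 470.7 -280.3 155 36
python3 - <<'E'
from h import *
t=grab("top","t2"); s=grab("scene","s2"); o=np.zeros((420,800,3),np.uint8)
o[:300,:450]=cv2.resize(s[70:190,190:370],None,fx=2.5,fy=2.5,interpolation=cv2.INTER_CUBIC)
o[:,452:800]=cv2.resize(t[130:270,105:221],None,fx=3,fy=3,interpolation=cv2.INTER_CUBIC)
cv2.imwrite("pics/chk2.png",o[:,:,::-1])
E
```

```text
inc x,y,z,wz: [ 0.   0.   3.5 -0. ] from [488.3 256.1 190.  142. ]
inc x,y,z,wz: [-31.64 -43.35   0.   106.  ] from [488.3 256.1 155.  142. ]
```

View pics/chk2.png

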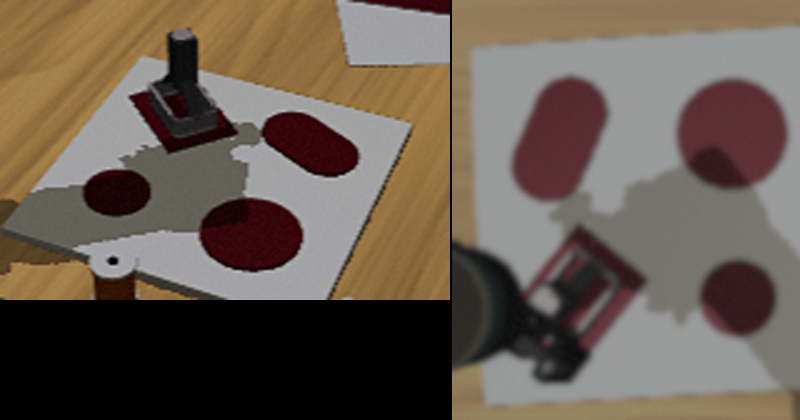

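The rectangle stands square on its blank with leather on all sides. On to the tag die.

move_arm:
  increments:
    - [-31.64, -43.35, 0, 0, 0, 106]
    - [-31.64, -43.35, 0, 0, 0, 106]
    - [-31.64, -43.35, 0, 0, 0, 106]
    - [-31.64, -43.35, 0, 0, 0, 106]
    - [-31.64, -43.35, 0, 0, 0, 106]
    - [-31.64, -43.35, 0, 0, 0, 106]
    - [-31.64, -43.35, 0, 0, 0, 106]
    - [-31.64, -43.35, 0, 0, 0, 106]
    - [-31.64, -43.35, 0, 0, 0, 106]
    - [-31.64, -43.35, 0, 0, 0, 106]
    - [-31.64, -43.35, 0, 0, 0, 106]
    - [-31.64, -43.35, 0, 0, 0, 106]
    - [-31.64, -43.35, 0, 0, 0, 106]
    - [-31.64, -43.35, 0, 0, 0, 106]
    - [-31.64, -43.35, 0, 0, 0, 106]
    - [-31.64, -43.35, 0, 0, 0, 106]
    - [-31.64, -43.35, 0, 0, 0, 106]
    - [-31.64, -43.35, 0, 0, 0, 106]

```text
clock: 11.1
eef_pos: [470.7, -280.1, 155.1]
tool_rot: [3.142, -0.0, 0.629]
force: [-0.0, 1.3, -1.5]
width: 85.4
```

move_arm:
  increments:
    - [0, 0, 0, 0, 0, 0]
    - [0, 0, 2, 0, 0, 0]
    - [0, 0, 4, 0, 0, 0]
    - [0, 0, 6, 0, 0, 0]
    - [0, 0, 7.5, 0, 0, 0]
    - [0, 0, 9, 0, 0, 0]
    - [0, 0, 9.5, 0, 0, 0]
    - [0, 0, 9.5, 0, 0, 0]
    - [0, 0, 9.5, 0, 0, 0]

```text
clock: 12.0
eef_pos: [471.0, -280.6, 60.5]
tool_rot: [3.141, -0.0, 0.628]
force: [0.3, -0.4, 0.1]
width: 85.6
```

move_arm:
  increments:
    - [0, 0, 0, 0, 0, 0]
    - [0, 0, 0, 0, 0, 0]
    - [0, 0, 0, 0, 0, 0]
    - [0, 0, 0, 0, 0, 0]
    - [0, 0, 0, 0, 0, 0]
    - [0, 0, 0, 0, 0, 0]
    - [0, 0, 0, 0, 0, 0]
    - [0, 0, 0, 0, 0, 0]
  grip: -1

```text
clock: 12.8
eef_pos: [470.9, -280.4, 60.3]
tool_rot: [3.141, -0.0, 0.628]
force: [0.4, -0.3, 4.8]
width: 23.7
```

```bash
python3 plan.py - - 190 -; python3 plan.py 624.4 273.2 190 158
```

```text
inc x,y,z,wz: [ 0.   0.  -3.5 -0. ] from [ 470.7 -280.3  155.    36. ]
inc x,y,z,wz: [  44.97  -35.74    0.   -122.  ] from [ 470.7 -280.3  190.    36. ]
```

move_arm:
  increments:
    - [0, 0, -0.5, 0, 0, 0]
    - [0, 0, -1.5, 0, 0, 0]
    - [0, 0, -3, 0, 0, 0]
    - [0, 0, -5, 0, 0, 0]
    - [0, 0, -7, 0, 0, 0]
    - [0, 0, -9, 0, 0, 0]
    - [0, 0, -11, 0, 0, 0]
    - [0, 0, -12.5, 0, 0, 0]
    - [0, 0, -13, 0, 0, 0]

```text
clock: 13.7
eef_pos: [470.9, -280.6, 191.5]
tool_rot: [3.14, -0.001, 0.628]
force: [-0.2, 0.2, -5.9]
width: 23.4
```

move_arm:
  increments:
    - [0.9, -0.71, 0, 0, 0, -2.4]
    - [2.7, -2.14, 0, 0, 0, -7.3]
    - [4.95, -3.93, 0, 0, 0, -13.4]
    - [7.2, -5.72, 0, 0, 0, -19.5]
    - [9.9, -7.86, 0, 0, 0, -26.8]
    - [12.6, -10, 0, 0, 0, -34.2]
    - [15.3, -12.15, 0, 0, 0, -41.5]
    - [18, -14.3, 0, 0, 0, -48.8]
    - [20.7, -16.4, 0, 0, 0, -56.1]
    - [23.4, -18.6, 0, 0, 0, -63.4]
    - [26.1, -20.7, 0, 0, 0, -70.8]
    - [28.8, -22.9, 0, 0, 0, -78.1]
    - [31.5, -25, 0, 0, 0, -85.4]
    - [34.2, -27.2, 0, 0, 0, -92.7]
    - [36.9, -29.3, 0, 0, 0, -100]
    - [39.6, -31.5, 0, 0, 0, -107.4]
    - [42, -33.4, 0, 0, 0, -114]
    - [43.8, -34.8, 0, 0, 0, -119]
    - [44.7, -35.5, 0, 0, 0, -121.5]
    - [44.97, -35.74, 0, 0, 0, -122]

```text
clock: 15.7
eef_pos: [623.1, 274.7, 188.5]
tool_rot: [-3.14, -0.003, 2.761]
force: [-0.2, 0.3, -4.8]
width: 23.1
```

move_arm:
  increments:
    - [0, 0, 0, 0, 0, 0]
    - [0, 0, 0, 0, 0, 0]
    - [0, 0, 1, 0, 0, 0]
    - [0, 0, 3, 0, 0, 0]
    - [0, 0, 5, 0, 0, 0]
    - [0, 0, 7, 0, 0, 0]
    - [0, 0, 9, 0, 0, 0]
    - [0, 0, 10.3, 0, 0, 0]
    - [0, 0, 11.0, 0, 0, 0]
    - [0, 0, 11.4, 0, 0, 0]
    - [0, 0, 11.55, 0, 0, 0]
    - [0, 0, 11.65, 0, 0, 0]
    - [0, 0, 11.7, 0, 0, 0]
    - [0, 0, 11.7, 0, 0, 0]

```text
clock: 17.1
eef_pos: [624.7, 273.3, 73.5]
tool_rot: [3.141, 0.001, 2.758]
force: [-0.3, -0.1, -5.3]
width: 23.4
```

move_arm:
  increments:
    - [0, 0, 0.05, 0, 0, 0]
    - [0, 0, 0.05, 0, 0, 0]

```text
clock: 17.3
eef_pos: [624.5, 273.2, 72.7]
tool_rot: [3.141, 0.0, 2.758]
force: [0.2, -0.3, -5.2]
width: 23.8
```

move_arm:
  increments:
    - [0, 0, 0.05, 0, 0, 0]
    - [0, 0, 0.1, 0, 0, 0]
    - [0, 0, 0.1, 0, 0, 0]

```text
clock: 17.6
eef_pos: [624.6, 273.3, 72.4]
tool_rot: [3.141, 0.0, 2.758]
force: [-2.7, -0.8, 3.7]
width: 23.7
```

move_arm:
  increments:
    - [0, 0, 0, 0, 0, 0]
    - [0, 0, 0, 0, 0, 0]
    - [0, 0, 0, 0, 0, 0]
    - [0, 0, 0, 0, 0, 0]
    - [0, 0, -1, 0, 0, 0]
    - [0, 0, -3, 0, 0, 0]
    - [0, 0, -6, 0, 0, 0]
    - [0, 0, -8.35, 0, 0, 0]
    - [0, 0, -8.35, 0, 0, 0]
  grip: 1

```text
clock: 18.5
eef_pos: [627.2, 274.3, 159.9]
tool_rot: [3.135, 0.006, 2.757]
force: [-0.2, -0.7, 0.3]
width: 85.0
```

```bash
python3 plan.py - - 155 -; python3 plan.py 469.3 -122.6 155 137
```

```text
inc x,y,z,wz: [ 0.   0.   3.5 -0. ] from [624.4 273.2 190.  158. ]
inc x,y,z,wz: [ -0.44 -42.51   0.    21.  ] from [624.4 273.2 155.  158. ]
```

move_arm:
  increments:
    - [-0.44, -42.51, 0, 0, 0, 21]
    - [-0.44, -42.51, 0, 0, 0, 21]
    - [-0.44, -42.51, 0, 0, 0, 21]
    - [-0.44, -42.51, 0, 0, 0, 21]
    - [-0.44, -42.51, 0, 0, 0, 21]
    - [-0.44, -42.51, 0, 0, 0, 21]
    - [-0.44, -42.51, 0, 0, 0, 21]
    - [-0.44, -42.51, 0, 0, 0, 21]
    - [-0.44, -42.51, 0, 0, 0, 21]
    - [-0.44, -42.51, 0, 0, 0, 21]
    - [-0.44, -42.51, 0, 0, 0, 21]
    - [-0.44, -42.51, 0, 0, 0, 21]
    - [-0.44, -42.51, 0, 0, 0, 21]
    - [-0.44, -42.51, 0, 0, 0, 21]
    - [-0.44, -42.51, 0, 0, 0, 21]

```text
clock: 20.0
eef_pos: [469.5, -121.9, 154.9]
tool_rot: [3.142, -0.0, 2.393]
force: [0.2, -0.1, -0.1]
width: 85.7
```

move_arm:
  increments:
    - [0, 0, 0, 0, 0, 0]
    - [0, 0, 2, 0, 0, 0]
    - [0, 0, 4, 0, 0, 0]
    - [0, 0, 6, 0, 0, 0]
    - [0, 0, 7.5, 0, 0, 0]
    - [0, 0, 9, 0, 0, 0]
    - [0, 0, 9.5, 0, 0, 0]
    - [0, 0, 9.5, 0, 0, 0]
    - [0, 0, 9.5, 0, 0, 0]

```text
clock: 20.9
eef_pos: [469.6, -122.7, 60.4]
tool_rot: [3.141, 0.001, 2.391]
force: [0.7, -0.9, 0.6]
width: 85.3
```

move_arm:
  increments:
    - [0, 0, 0, 0, 0, 0]
    - [0, 0, 0, 0, 0, 0]
    - [0, 0, 0, 0, 0, 0]
    - [0, 0, 0, 0, 0, 0]
    - [0, 0, 0, 0, 0, 0]
    - [0, 0, 0, 0, 0, 0]
    - [0, 0, 0, 0, 0, 0]
    - [0, 0, 0, 0, 0, 0]
  grip: -1

```text
clock: 21.7
eef_pos: [469.5, -122.6, 60.4]
tool_rot: [3.141, 0.0, 2.391]
force: [-0.8, 0.3, 6.0]
width: 23.9
```

```bash
python3 plan.py - - 190 -; python3 plan.py 629.5 124.8 190 140
```

```text
inc x,y,z,wz: [ 0.   0.  -3.5 -0. ] from [ 469.3 -122.6  155.   137. ]
inc x,y,z,wz: [ 5.16 29.02  0.   -3.  ] from [ 469.3 -122.6  190.   137. ]
```

move_arm:
  increments:
    - [0, 0, -0.5, 0, 0, 0]
    - [0, 0, -1.5, 0, 0, 0]
    - [0, 0, -3, 0, 0, 0]
    - [0, 0, -5, 0, 0, 0]
    - [0, 0, -7, 0, 0, 0]
    - [0, 0, -9, 0, 0, 0]
    - [0, 0, -11, 0, 0, 0]
    - [0, 0, -12.5, 0, 0, 0]
    - [0, 0, -13, 0, 0, 0]

```text
clock: 22.6
eef_pos: [469.7, -122.8, 191.7]
tool_rot: [3.14, 0.002, 2.391]
force: [0.4, 0.1, -5.4]
width: 23.4
```

move_arm:
  increments:
    - [0.15, 0.9, 0, 0, 0, -0.1]
    - [0.5, 2.7, 0, 0, 0, -0.3]
    - [1.0, 5.5, 0, 0, 0, -0.6]
    - [1.5, 8.4, 0, 0, 0, -0.9]
    - [2.0, 11.3, 0, 0, 0, -1.2]
    - [2.5, 14.2, 0, 0, 0, -1.5]
    - [3.0, 17.1, 0, 0, 0, -1.8]
    - [3.5, 20, 0, 0, 0, -2.1]
    - [4.1, 23, 0, 0, 0, -2.4]
    - [4.6, 25.9, 0, 0, 0, -2.7]
    - [4.9, 27.7, 0, 0, 0, -2.9]
    - [5.1, 28.7, 0, 0, 0, -3]
    - [5.16, 29.02, 0, 0, 0, -3]
    - [5.16, 29.02, 0, 0, 0, -3]
    - [5.16, 29.02, 0, 0, 0, -3]

```text
clock: 24.1
eef_pos: [628.8, 123.2, 189.7]
tool_rot: [-3.14, -0.0, 2.442]
force: [0.1, -1.2, -5.1]
width: 23.6
```

move_arm:
  increments:
    - [0, 0, 0, 0, 0, 0]
    - [0, 0, 1, 0, 0, 0]
    - [0, 0, 3, 0, 0, 0]
    - [0, 0, 5, 0, 0, 0]
    - [0, 0, 7, 0, 0, 0]
    - [0, 0, 9, 0, 0, 0]
    - [0, 0, 10.3, 0, 0, 0]
    - [0, 0, 11.0, 0, 0, 0]
    - [0, 0, 11.4, 0, 0, 0]
    - [0, 0, 11.55, 0, 0, 0]
    - [0, 0, 11.65, 0, 0, 0]
    - [0, 0, 11.7, 0, 0, 0]
    - [0, 0, 11.75, 0, 0, 0]
    - [0, 0, 11.75, 0, 0, 0]

```text
clock: 25.5
eef_pos: [629.6, 124.9, 72.8]
tool_rot: [3.141, 0.0, 2.443]
force: [-0.5, 0.1, -3.9]
width: 23.6
```

move_arm:
  increments:
    - [0, 0, 0.05, 0, 0, 0]
    - [0, 0, 0.1, 0, 0, 0]
    - [0, 0, 0.1, 0, 0, 0]

```text
clock: 25.8
eef_pos: [629.6, 124.9, 72.5]
tool_rot: [3.141, 0.0, 2.443]
force: [-2.3, -0.1, 5.3]
width: 23.5
```

move_arm:
  increments:
    - [0, 0, 0, 0, 0, 0]
    - [0, 0, 0, 0, 0, 0]
    - [0, 0, 0, 0, 0, 0]
    - [0, 0, 0, 0, 0, 0]
    - [0, 0, -1, 0, 0, 0]
    - [0, 0, -3, 0, 0, 0]
    - [0, 0, -6, 0, 0, 0]
    - [0, 0, -8.35, 0, 0, 0]
    - [0, 0, -8.35, 0, 0, 0]
  grip: 1

```text
clock: 26.7
eef_pos: [632.3, 125.3, 159.5]
tool_rot: [3.135, 0.005, 2.443]
force: [0.6, 1.2, -0.2]
width: 85.4
```

```bash
python3 plan.py - - 155 -; python3 plan.py 616 -270 155 25;python3 plan.py - - 190 -; python3 plan.py 489.8 117.5 190 75
python3 - <<'E'
from h import *
j=cv2.imread("pics/top0.png"); print("jar rim z135", toworld("top",[[358,105],[410,95],[388,125]],135).round(0).tolist())
t=grab("top","t3"); s=grab("scene","s3"); o=np.zeros((420,800,3),np.uint8)
o[:300,:450]=cv2.resize(s[70:190,190:370],None,fx=2.5,fy=2.5,interpolation=cv2.INTER_CUBIC)
o[:,452:800]=cv2.resize(t[130:270,105:221],None,fx=3,fy=3,interpolation=cv2.INTER_CUBIC)
cv2.imwrite("pics/chk3.png",o[:,:,::-1])
E
```

```text
inc x,y,z,wz: [ 0.   0.   3.5 -0. ] from [629.5 124.8 190.  140. ]
inc x,y,z,wz: [-24.35 -31.11   0.   115.  ] from [629.5 124.8 155.  140. ]
inc x,y,z,wz: [ 0.   0.  -3.5 -0. ] from [ 616. -270.  155.   25.]
inc x,y,z,wz: [  4.94 -40.46   0.   -50.  ] from [ 616. -270.  190.   25.]
jar rim z135 [[782.0, -261.0, 135.0], [808.0, -385.0, 135.0], [735.0, -330.0, 135.0]]
```

View pics/chk3.png

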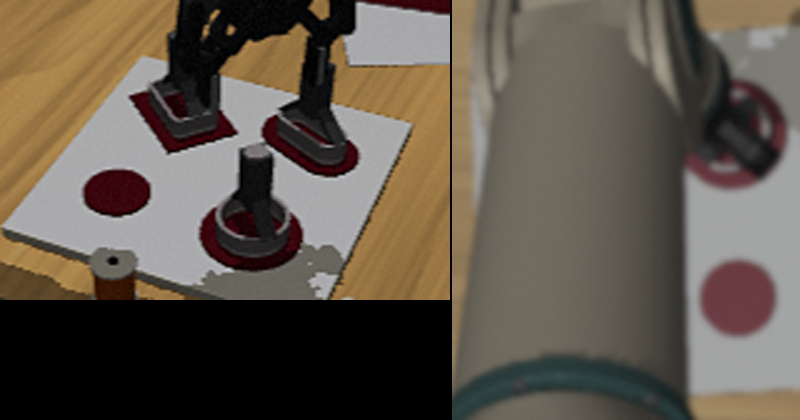

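The scene crop shows the rectangle, tag and round dies standing on their blanks, and the jar's near rim at x≈735 is clear of the disc. Now the disc die.

move_arm:
  increments:
    - [-24.35, -31.11, 0, 0, 0, 115]
    - [-24.35, -31.11, 0, 0, 0, 115]
    - [-24.35, -31.11, 0, 0, 0, 115]
    - [-24.35, -31.11, 0, 0, 0, 115]
    - [-24.35, -31.11, 0, 0, 0, 115]
    - [-24.35, -31.11, 0, 0, 0, 115]
    - [-24.35, -31.11, 0, 0, 0, 115]
    - [-24.35, -31.11, 0, 0, 0, 115]
    - [-24.35, -31.11, 0, 0, 0, 115]
    - [-24.35, -31.11, 0, 0, 0, 115]
    - [-24.35, -31.11, 0, 0, 0, 115]
    - [-24.35, -31.11, 0, 0, 0, 115]
    - [-24.35, -31.11, 0, 0, 0, 115]
    - [-24.35, -31.11, 0, 0, 0, 115]
    - [-24.35, -31.11, 0, 0, 0, 115]
    - [-24.35, -31.11, 0, 0, 0, 115]
    - [-24.35, -31.11, 0, 0, 0, 115]
    - [-24.35, -31.11, 0, 0, 0, 115]

```text
clock: 28.6
eef_pos: [615.8, -270.1, 154.9]
tool_rot: [-3.141, 0.0, 0.437]
force: [0.1, 0.6, -0.5]
width: 85.4
```

move_arm:
  increments:
    - [0, 0, 0, 0, 0, 0]
    - [0, 0, 2, 0, 0, 0]
    - [0, 0, 4, 0, 0, 0]
    - [0, 0, 6, 0, 0, 0]
    - [0, 0, 7.5, 0, 0, 0]
    - [0, 0, 9, 0, 0, 0]
    - [0, 0, 9.5, 0, 0, 0]
    - [0, 0, 9.5, 0, 0, 0]
    - [0, 0, 9.5, 0, 0, 0]

```text
clock: 29.5
eef_pos: [616.4, -270.5, 60.6]
tool_rot: [3.141, -0.001, 0.436]
force: [0.2, -0.3, 0.1]
width: 85.1
```

move_arm:
  increments:
    - [0, 0, 0, 0, 0, 0]
    - [0, 0, 0, 0, 0, 0]
    - [0, 0, 0, 0, 0, 0]
    - [0, 0, 0, 0, 0, 0]
    - [0, 0, 0, 0, 0, 0]
    - [0, 0, 0, 0, 0, 0]
    - [0, 0, 0, 0, 0, 0]
    - [0, 0, 0, 0, 0, 0]
  grip: -1

```text
clock: 30.3
eef_pos: [616.2, -270.1, 60.4]
tool_rot: [3.141, -0.0, 0.436]
force: [-0.3, 1.1, 4.4]
width: 23.0
```

move_arm:
  increments:
    - [0, 0, -0.5, 0, 0, 0]
    - [0, 0, -1.5, 0, 0, 0]
    - [0, 0, -3, 0, 0, 0]
    - [0, 0, -5, 0, 0, 0]
    - [0, 0, -7, 0, 0, 0]
    - [0, 0, -9, 0, 0, 0]
    - [0, 0, -11, 0, 0, 0]
    - [0, 0, -12.5, 0, 0, 0]
    - [0, 0, -13, 0, 0, 0]

```text
clock: 31.2
eef_pos: [616.8, -270.8, 192.5]
tool_rot: [3.139, -0.002, 0.436]
force: [0.9, 0.5, -3.6]
width: 23.6
```

move_arm:
  increments:
    - [0.1, -1, 0, 0, 0, -1.2]
    - [0.4, -3, 0, 0, 0, -3.7]
    - [0.7, -6, 0, 0, 0, -7.4]
    - [1.1, -9, 0, 0, 0, -11]
    - [1.5, -12, 0, 0, 0, -15]
    - [1.8, -15, 0, 0, 0, -18.5]
    - [2.2, -18, 0, 0, 0, -22]
    - [2.6, -21, 0, 0, 0, -26]
    - [2.9, -24, 0, 0, 0, -30]
    - [3.3, -27, 0, 0, 0, -33]
    - [3.7, -30, 0, 0, 0, -37]
    - [4.0, -33, 0, 0, 0, -41]
    - [4.4, -36, 0, 0, 0, -44.5]
    - [4.7, -38.5, 0, 0, 0, -47.5]
    - [4.9, -40, 0, 0, 0, -49.5]
    - [4.94, -40.46, 0, 0, 0, -50]
    - [4.94, -40.46, 0, 0, 0, -50]
    - [4.94, -40.46, 0, 0, 0, -50]

```text
clock: 33.0
eef_pos: [490.2, 116.0, 190.0]
tool_rot: [3.141, 0.001, 1.307]
force: [0.2, 0.0, -2.5]
width: 23.2
```

move_arm:
  increments:
    - [0, 0, 0, 0, 0, 0]
    - [0, 0, 1, 0, 0, 0]
    - [0, 0, 3, 0, 0, 0]
    - [0, 0, 5, 0, 0, 0]
    - [0, 0, 7, 0, 0, 0]
    - [0, 0, 9, 0, 0, 0]
    - [0, 0, 10.3, 0, 0, 0]
    - [0, 0, 11.0, 0, 0, 0]
    - [0, 0, 11.4, 0, 0, 0]
    - [0, 0, 11.55, 0, 0, 0]
    - [0, 0, 11.65, 0, 0, 0]
    - [0, 0, 11.7, 0, 0, 0]
    - [0, 0, 11.75, 0, 0, 0]
    - [0, 0, 11.75, 0, 0, 0]

```text
clock: 34.4
eef_pos: [489.9, 117.6, 72.7]
tool_rot: [3.141, -0.0, 1.309]
force: [-0.2, 0.4, -3.0]
width: 23.5
```

move_arm:
  increments:
    - [0, 0, 0.05, 0, 0, 0]
    - [0, 0, 0.1, 0, 0, 0]
    - [0, 0, 0.1, 0, 0, 0]

```text
clock: 34.7
eef_pos: [490.0, 117.6, 72.3]
tool_rot: [3.141, -0.001, 1.309]
force: [-2.2, -0.1, 5.6]
width: 23.3
```

move_arm:
  increments:
    - [0, 0, 0, 0, 0, 0]
    - [0, 0, 0, 0, 0, 0]
    - [0, 0, 0, 0, 0, 0]
    - [0, 0, 0, 0, 0, 0]
    - [0, 0, -1, 0, 0, 0]
    - [0, 0, -3, 0, 0, 0]
    - [0, 0, -6, 0, 0, 0]
    - [0, 0, -10, 0, 0, 0]
    - [0, 0, -12.85, 0, 0, 0]
    - [0, 0, -12.85, 0, 0, 0]
  grip: 1

```text
clock: 35.7
eef_pos: [492.4, 117.9, 204.2]
tool_rot: [3.135, -0.004, 1.309]
force: [0.1, -0.4, -0.0]
width: 85.3
```

```bash
python3 plan.py - - 200 -; python3 plan.py 430 -330 230 60
```

```text
inc x,y,z,wz: [ 0.  0. -1. -0.] from [489.8 117.5 190.   75. ]
inc x,y,z,wz: [-44.78   5.81  -3.    15.  ] from [489.8 117.5 200.   75. ]
```

move_arm:
  increments:
    - [-44.78, 5.81, -3, 0, 0, 15]
    - [-44.78, 5.81, -3, 0, 0, 15]
    - [-44.78, 5.81, -3, 0, 0, 15]
    - [-44.78, 5.81, -3, 0, 0, 15]
    - [-44.78, 5.81, -3, 0, 0, 15]
    - [-44.78, 5.81, -3, 0, 0, 15]
    - [-44.78, 5.81, -3, 0, 0, 15]
    - [-44.78, 5.81, -3, 0, 0, 15]
    - [-44.78, 5.81, -3, 0, 0, 15]
    - [-44.78, 5.81, -3, 0, 0, 15]
    - [-44.78, 5.81, -3, 0, 0, 15]
    - [-44.78, 5.81, -3, 0, 0, 15]
    - [-44.78, 5.81, -3, 0, 0, 15]
    - [-44.78, 5.81, -3, 0, 0, 15]

```text
clock: 37.1
eef_pos: [430.6, -328.3, 229.8]
tool_rot: [-3.141, -0.001, 1.05]
force: [-0.1, -0.4, -0.1]
width: 85.5
```

Run:
```python
from h import *
t=grab("top","t4"); s=grab("scene","s4"); o=np.zeros((560,800,3),np.uint8)
o[:300,:396]=cv2.resize(s[90:240,185:383],None,fx=2,fy=2,interpolation=cv2.INTER_CUBIC)
o[:,400:]=cv2.resize(t[130:270,140-38:202],None,fx=4,fy=4,interpolation=cv2.INTER_CUBIC)
o[305:505,:396]=cv2.resize(t[90:190,195-10:383],None,fx=2,fy=2)
cv2.imwrite("pics/chk4.png",o[:,:,::-1])
up=4; x0,y0,w,h=112,142,120,120
b=cv2.resize(t[y0:y0+h,x0:x0+w],None,fx=up,fy=up,interpolation=cv2.INTER_CUBIC).astype(int)
red=(b[...,0]>b[...,1]+35)&(b[...,1]<110)
print("post tops z110, from grey caps inside each blank hull")
T={"round":(629.5,124.8),"disc":(489.8,117.5),"oblong":(488.3,256.1),"tag":(624.4,273.2)}
S=s.astype(int)
for n,(x,y) in T.items():
    for nm,im in(("top",t),("scene",s)):
        p=topix(nm,[[x,y,110]])[0]; q=np.round(p).astype(int); r=9
        a=cv2.resize(im[q[1]-r:q[1]+r,q[0]-r:q[0]+r],None,fx=4,fy=4,interpolation=cv2.INTER_CUBIC)
        g=cv2.cvtColor(a,cv2.COLOR_RGB2GRAY); sat=a.max(2).astype(int)-a.min(2)
        th=(105 if nm=="top" else 85)
        bb=[c for c in blobs((g>th)&(g<175)&(sat<30),60)]
        for c in bb:
            W=toworld(nm,(c.mean(0)+.5)/4-.5+q-r,110)[0]; print(n,nm,len(c),W[:2].round(1),"err",(W[:2]-[x,y]).round(1))
```

```text
post tops z110, from grey caps inside each blank hull
round top 93 [630.1 125. ] err [0.6 0.2]
round scene 369 [627.8 123.5] err [-1.7 -1.3]
disc top 103 [490.4 118.4] err [0.6 0.9]
disc top 184 [490.1 135. ] err [ 0.3 17.5]
disc scene 76 [482.8  94.1] err [ -7.  -23.4]
disc scene 247 [494.5 126.3] err [4.7 8.8]
oblong top 49 [475.3 270.8] err [-13.   14.7]
oblong top 98 [488.7 256.5] err [0.4 0.4]
oblong top 88 [503.6 272.5] err [15.3 16.4]
oblong scene 75 [486.8 256.7] err [-1.5  0.6]
tag top 228 [627.6 282.6] err [3.2 9.4]
tag scene 94 [622.8 275.7] err [-1.6  2.5]
```

View pics/chk4.png

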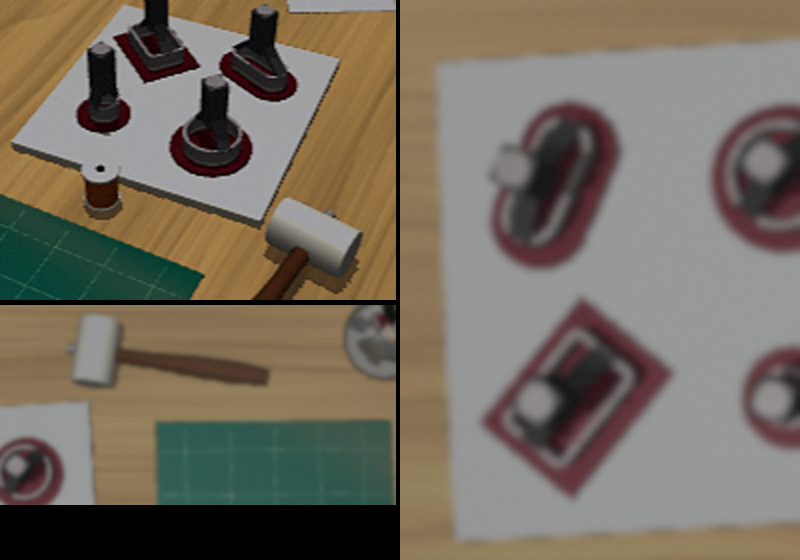

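The last picture shows all four dies upright on their own blanks with leather all round, and the spool and mallet where they were. Handing in.

```bash
python3 -c "
from cell import ctrl
print(ctrl.finish_job())"
```

```text
the job is handed in; nothing more can be done
None
```

I gripped all four dies by their posts and set each one down on its own blank. I lowered each die until the force reading showed contact, then opened the gripper and moved clear. I handed the job in at about 37 s.

- **Centring:** the round, disc and rectangular die posts measured within about 1 mm of their blank centres from the top camera. The scene camera put the round, rectangular and tag dies within about 3 mm.
- **Bad readings:** for the tag from the top and the disc from the scene view, the colour mask merged with the background (9–10 mm readings). I dropped these and relied on the other camera for each die.
- **Picture check:** the last pictures show every die standing upright with leather along the whole visible edge. The rectangle and tag are in line with their blanks.
- **Not measured:** I did not measure the turn of the rectangle and tag again after release. I only judged it by eye from the pictures.
- **Bystanders:** the spool and mallet look unmoved by eye. I did not measure their positions.

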